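# Pack the shaft and snap its case shut

### The job

Lay the stepped shaft lengthwise in the sprung V cradle of the open case and let go of it. Then swing the case's lid over and press its front edge down, firmly but without heavy force (never over 60 N), until the spring catch at the front has snapped over the lip and the lid stays shut by itself. Leave the other things on the bench where they lie.

Things in the scene. Friction and masses are not known exactly. Their poses are not given: they have to be found in the camera images.
- case: grey sheet steel case screwed to the bench, 130 x 173 x 62 mm (x, y, z), 5 mm walls, open at the top, opening 163 mm long; origin at the centre of its underside, on the bench. Its own -x side is the front (catch), +x the back (hinge), y its length.
- shaft_mid (a point): stepped steel shaft, 145 mm long, 0.3 kg, lying on the bench to the right; this point is on its axis, in the middle of its length, 11 mm above the bench; y runs along its axis. Diameter 22 mm from y = -32 to 48 mm, 16 mm from -72 to -32, 12 mm from 48 to 72. It rolls if pushed.
- lid_plate (a joint): angle of the flat aluminium lid (133 x 173 x 6 mm), rad: 0 flat shut, positive open; about 2 at the start, leaning back past upright. Stiff hinge, along the case's y at x = 68, z = 66 mm of the case's frame: it stays where it is left. Over the loaded shaft it springs back to about 0.06 unless the catch holds it.
- lid_edge (a point): middle of the lid's front edge, on its outer (upper when shut) face, 135 mm from the hinge axis, 69 mm above the bench when shut; z is the outward normal of that face, -x points from hinge to front edge. A lip 60 mm wide, 6 mm thick reaches 12 mm beyond it.
- catch_arm (a joint): steel spring catch in the middle of the case's front, rad: 0 at rest (also when it holds the lid), positive when pushed away from the case. 30 mm wide, upright at x = -88 mm of the case's frame, nose toward the lid at z = 71 to 93 mm. The descending lip pushes the sloping nose aside and snaps under it. Its fit differs by 2 mm; the push needed is 10 to 25 N.
- grease_tube: bystander: grease tube lying on the bench between shaft and case, 45 x 148 x 28 mm, origin at the centre of its underside
- carton: bystander: small carton 95 x 62 x 45 mm, origin at the centre of its underside
- gas_strut: bystander: black gas strut 19 x 200 x 19 mm lying at the right, origin at the centre of its underside
- cradle_seat (a point): where the shaft's middle belongs: in the case, 57 mm above the bench, y along the shaft. Black V cradle on springs, two V blocks at y = +-18 mm open upward, V ends at x = +-15 mm, 2 mm below this point. A shaft in it stands 6 mm above the rim; the cradle gives up to 12 mm when pressed.

How it is judged:
By the outcome, as a careful person would: the job done as asked, in the order asked, and still so for the second after the job is handed in, with the robot touching nothing.
It also fails if it takes over 64 s, if anything falls off the work surface, if the arm or the gripper's body presses on something with over 40 N, if the wrist force passes 120 N, or if a joint passes its speed limit or range.

### The arm

A 6-joint arm with a two-finger parallel gripper is mounted at the origin on a cart in front of the work surface, level with it; the furniture and walls round the work are solid. World frame = base frame: x ahead of the robot, y to its left, z up, the work surface at z = 0. Lengths are in m, angles in rad, forces in N, time in s.
With the tool pointing down it reaches from about 0.225 to 0.875 m from the base axis. Payload 3.4 kg.
Tool frame: the origin (TCP) lies at the very end of the fingers, on their centre line; the grasp point (between the pads) lies 19 mm behind it; z points along the fingers, y is the line along which they close (so a half turn about z gives the same grasp; the last joint's range is limited). The gripper opens to 85 mm and grips with 20 to 120 N. Pads are 22 mm wide; open, the fingers measure 114 mm over their backs; the gripper's body (76 mm by 85 mm) begins 54 mm behind the grasp point. The pads swing forward as they close: fully open they stand 13 mm farther back than shut.
Start: joints at [-1.462, 0.276, 1.505, -0, 1.361, -0.121], TCP at [0.131, -0.56, 0.231] pointing down, gripper open.
Joint ranges: [-2.89, 2.89], [-0.75, 2.08], [0.22, 2.7], [-1.18, 4.32], [0.11, 2.71], [-2.7, 2.7]. Speed limits (rad/s): [2.57, 2.57, 3.14, 3.14, 3.14, 3.14].

### API

Orientations are given as a unit quaternion [x, y, z, w].
In Python, from station import r gives the robot as it stands. The module is installed in compiled form; this text tells all that it offers.
- The arm moves only by the tool servo_tool, never from a script. Its argument "steps" is a list of rows, each a list of 2 entries, a list of its own where there are three numbers: the shift along the world's x, y, z as a fraction of full scale, then the turn, a rotation vector about the world's x, y, z as a fraction of full scale. A call has 1 to 8 rows; each row shifts and turns the commanded pose from where the row before left it; what a row does not reach is not made up. Full scale, the value 1, is 250 mm for a shift and 6 degrees for a turn. A row lasts 1/8 s, in which the tool goes at most 62.5 mm and 10.7 degrees, less where a joint would pass 70% of its speed; a pose out of reach is approached as far as the arm can. A call with a number of a shift or a turn outside -1 to 1 is refused whole. A call with a gripper value outside its range is refused whole. "jaw" is the opening, from 0 (shut) to 1 (fully open), set as the call begins (left out, the last holds). The fingers move at their own pace and stop on an object; the grip force is fixed at half the most. Time passes only in rows, so rows that do not move let the fingers close. It gives the time, the measured TCP pose, the force, the opening and the grip force at its end, in the units of the state.
- r.read_state(): the state, without advancing time (a new reading comes with each control period).
- r.get_image(name): name is "side" or "top" or "wrist"; returns a dict with "img" (400x640x3 uint8, red, green, blue), "mtx" (3x3 intrinsics, pixels), "distortion" ([k1, k2, p1, p2, k3] as OpenCV has them; the pictures are not rectified), "R" (3x3) and "t" (3): a world point X has camera coordinates R X + t; the wrist camera has in their place "hand_eye" (4x4, takes a point from camera to tool coordinates, whose origin is the TCP and whose axes are the flange's). Camera axes: x right, y down, z forward; pixel columns grow to the right and rows downward; lengths in m; the calibration is good to about 2 mm. A picture is of the moment at which its call begins: read the wrist's pose just before it. There is no depth.
- r.sign_off(): hands the job in; it is judged then, once.
The state is a dict: "clock": time; "joints": joint angles; "joint_vel": joint speeds; "joint_efforts": joint torques, N m; "tool_pos": TCP position; "tcp_rot": TCP orientation; "wrist_force": force on the tool from outside, world axes, zero at the start; "wrist_torque": the same for the moment, N m; "width": opening from 0.0 (shut) to 1.0 (fully open); "finger_force": force on a finger pad.
Only numpy, scipy, OpenCV 4.12 (cv2) and the standard library are available. Lean on these libraries where they do the work, as an engineer would, in place of code of your own. Each camera call takes 0.05 s, during which the arm holds its last target. There are 200 camera calls.

## Working session

There is one attempt and no reset: what is moved stays moved. The work goes in short steps, Python scripts to look and compute and a tool call to move; the robot and the scene stay as the last step left them, time stands still between calls to the robot, and variables do not carry over. Pictures are saved under pics/ and viewed, at most 10 in all, crops included, and the job is handed in when it is done.

Besides the shell and the picture viewer there is one more tool, called after ">>>" as name(argument=value, ...) on one line, values as JSON. servo_tool: Moves the arm, as the interface text tells. Its arguments: {"type":"object","properties":{"steps":{"type":"array","items":{"type":"array"}},"jaw":{"type":"number"}},"required":["steps"]}

```bash
mkdir -p pics
cat > h.py <<'E'
import numpy as np, cv2
from station import r
from scipy.spatial.transform import Rotation as Ro
def snap(name,fn=None):
    s=r.read_state(); d=r.get_image(name)
    if name=="wrist":
        T=np.eye(4);T[:3,:3]=Ro.from_quat(s["tcp_rot"]).as_matrix();T[:3,3]=s["tool_pos"]
        M=np.linalg.inv(T@np.array(d["hand_eye"]));d["R"]=M[:3,:3];d["t"]=M[:3,3]
    if fn: cv2.imwrite("pics/"+fn,cv2.cvtColor(d["img"],cv2.COLOR_RGB2BGR))
    for k in("mtx","distortion","R","t"): d[k]=np.array(d[k],float)
    return d
def ray(d,uv):
    p=cv2.undistortPoints(np.array(uv,float).reshape(-1,1,2),d["mtx"],d["distortion"])[:,0]
    v=np.c_[p,np.ones(len(p))]@d["R"]; return -d["R"].T@d["t"],v
def onz(d,uv,z):
    c,v=ray(d,uv); return c+v*((z-c[2])/v[:,2])[:,None]
def proj(d,X):
    return cv2.projectPoints(np.array(X,float).reshape(-1,1,3),cv2.Rodrigues(d["R"])[0],d["t"],d["mtx"],d["distortion"])[0][:,0]
def tri(d1,u1,d2,u2):
    c1,v1=ray(d1,[u1]);c2,v2=ray(d2,[u2]);v1=v1[0];v2=v2[0]
    k=np.linalg.lstsq(np.c_[v1,-v2],c2-c1,rcond=None)[0]
    a=c1+k[0]*v1;b=c2+k[1]*v2; return (a+b)/2,np.linalg.norm(a-b)
E
python3 - <<'E'
from h import *
for n in("top","side"):
    d=snap(n,n+"0.png"); print(n,-d["R"].T@d["t"],d["R"][2])
s=r.read_state();print(s)
E
```

```text
top [0.37008498 0.00293277 1.26225705] [ 0.12785568 -0.00204324 -0.99179068]
side [0.51633308 0.77594401 0.76399589] [-0.01448262 -0.74828804 -0.66321585]
{'clock': 0.1, 'joints': array([-1.46199451e+00,  2.76560080e-01,  1.50600174e+00, -2.71173672e-05,
        1.36071625e+00, -1.21011855e-01]), 'joint_vel': array([-6.16154542e-04, -5.11490659e-04, -3.86166554e-03,  3.25497429e-04,
       -2.16677101e-05,  8.95565385e-04]), 'joint_efforts': array([ 1.20177174e-03, -4.17699730e+01, -2.46406174e+01, -1.75725481e-04,
        5.78701045e-03,  4.63313707e-07]), 'tool_pos': array([ 0.13090974, -0.55941471,  0.23051198]), 'tcp_rot': array([ 9.93404792e-01,  1.14656920e-01, -8.11323715e-06, -8.42773082e-04]), 'wrist_force': array([ 1.05063862,  0.01455822, -1.47510277]), 'wrist_torque': array([-0.0151295 ,  0.0135996 ,  0.01515378]), 'finger_force': 0.0, 'width': 1.0002260800031355}
```

View pics/top0.png

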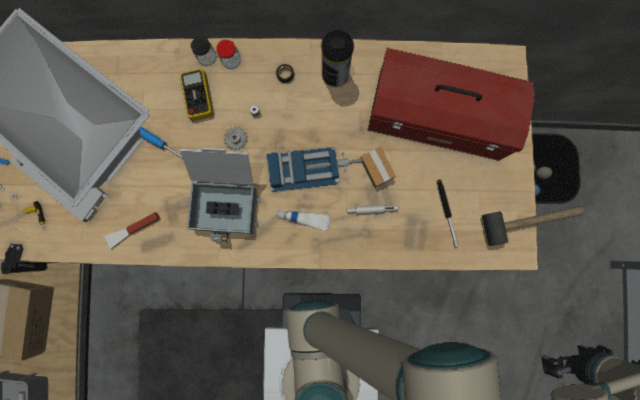

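View pics/side0.png

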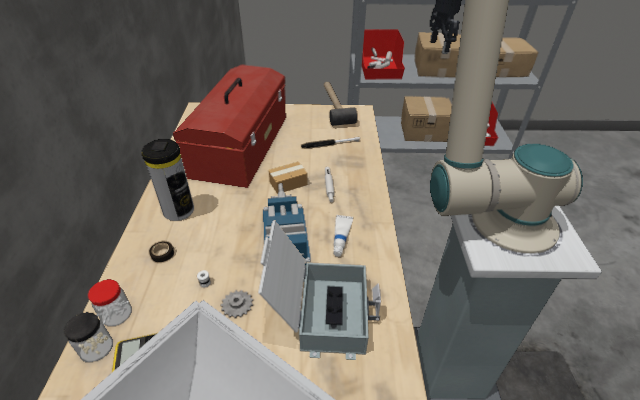

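The top view shows the case at about (222,210) with its lid leaning back at (218,167). The shaft is at (372,210), the tube at (305,218), and there is a vise at (303,168). I'll zoom in on the case and shaft.

Run:
```python
import cv2
a=cv2.imread("pics/top0.png")[140:250,175:410]
b=cv2.imread("pics/side0.png")[160:360,250:400]
a=cv2.resize(a,None,fx=3.4,fy=3.4,interpolation=cv2.INTER_CUBIC); cv2.imwrite("pics/topc.png",a)
b=cv2.resize(b,None,fx=3,fy=3,interpolation=cv2.INTER_CUBIC);cv2.imwrite("pics/sidec.png",b)
from h import *
d=snap("top")
print(onz(d,[(348,210),(398,209),(372,210)],0.011))
```

```text
[[ 0.48604833 -0.06890955  0.011     ]
 [ 0.49074437 -0.21135766  0.011     ]
 [ 0.48694527 -0.13711562  0.011     ]]
```

View pics/topc.png

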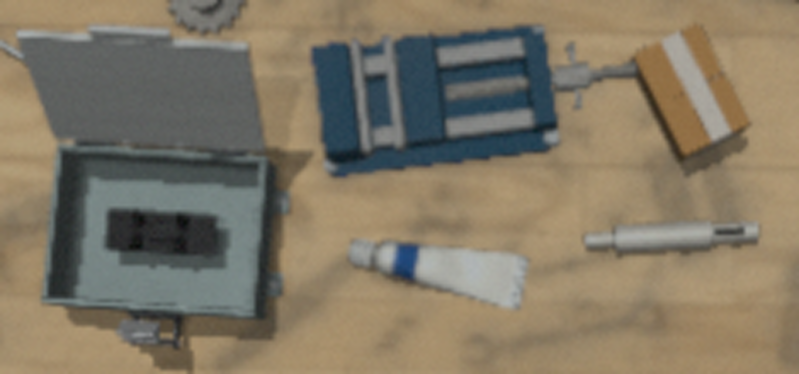

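View pics/sidec.png

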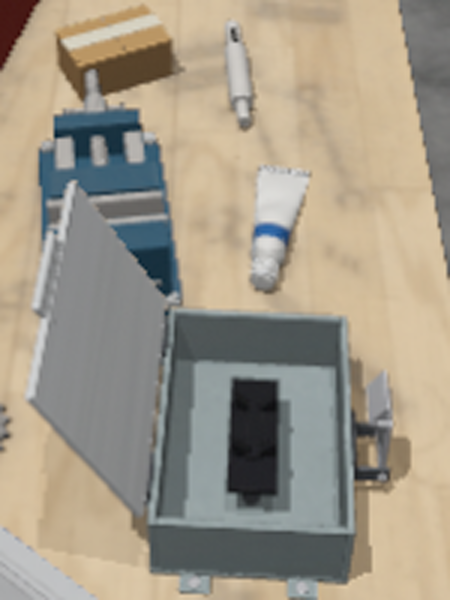

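The crops show the shaft's thin end on the left at (584,241) and its keyway end at (760,232). The case rim corners are near (60,147), (268,155), (265,303) and (43,303), and the cradle centre is near (165,232).

Run:
```python
from h import *
d=snap("top")
f=lambda L:[(175+(x+.5)/3.4-.5,140+(y+.5)/3.4-.5) for x,y in L]
A=onz(d,f([(58,147),(270,156),(262,316),(43,303)]),.062);print("rim",A.round(4),A.mean(0).round(4),np.linalg.norm(A-np.roll(A,1,0),axis=1))
B=onz(d,f([(584,241),(760,232),(672,236)]),.011);print("shaft",B.round(4),B[:2].mean(0),np.linalg.norm(B[0]-B[1]))
C=onz(d,f([(107,232),(216,234)]),.055);print("cradle",C.round(4),C.mean(0))
w=snap("wrist");print(w["hand_eye"],w["mtx"])
# shaft grey mask blob
hsv=cv2.cvtColor(d["img"],cv2.COLOR_RGB2HSV)[195:225,340:405]
m=((hsv[...,1]<60)&(hsv[...,2]>80)).astype(np.uint8);n,l,st,c=cv2.connectedComponentsWithStats(m);print(st,c)
```

```text
rim [[0.5502 0.3659 0.062 ]
 [0.545  0.192  0.062 ]
 [0.4162 0.1943 0.062 ]
 [0.4234 0.3718 0.062 ]] [0.4837 0.281  0.062 ] [0.12691527 0.17391433 0.12887564 0.17769434]
shaft [[ 0.4845 -0.0644  0.011 ]
 [ 0.4939 -0.2119  0.011 ]
 [ 0.4896 -0.138   0.011 ]] [ 0.48921335 -0.13814954  0.011     ] 0.1477744536304292
cradle [[0.4821 0.324  0.055 ]
 [0.4819 0.2349 0.055 ]] [0.4819838  0.27942876 0.055     ]
[[-2.13435117e-04 -9.63755955e-01 -2.66785333e-01  6.68442127e-02]
 [ 9.99999940e-01 -2.78001415e-04  2.04248165e-04 -1.08053898e-03]
 [-2.71012085e-04 -2.66785273e-01  9.63755957e-01 -1.42368770e-01]
 [ 0.00000000e+00  0.00000000e+00  0.00000000e+00  1.00000000e+00]] [[313.30170569   0.         317.24685129]
 [  0.         313.30170569 201.86763745]
 [  0.           0.           1.        ]]
[[   0    0   65   30 1583]
 [  49    7    1    1    1]
 [   7   10   52    9  366]] [[31.91850916 14.64118762]
 [49.          7.        ]
 [32.30601093 13.90983607]]
```

>>> servo_tool(steps=[[[0.1,0.12,-0.01],[0,0,0.957]],[[0.1,0.12,-0.01],[0,0,0.957]],[[0.1,0.12,-0.01],[0,0,0.957]],[[0.1,0.12,-0.01],[0,0,0.957]],[[0.1,0.12,-0.01],[0,0,0.957]],[[0.1,0.12,-0.01],[0,0,0.957]],[[0.1,0.12,-0.01],[0,0,0.957]]])

```text
clock: 1.12
tool_pos: [0.3067, -0.3488, 0.2138]
tcp_rot: [0.893, 0.45, 0.0, 0.0]
wrist_force: [0.5, 0.3, -0.3]
width: 0.998
finger_force: 0.0
```

>>> servo_tool(steps=[[[0.1,0.12,-0.01],[0,0,0.957]],[[0.1,0.12,-0.01],[0,0,0.957]],[[0.1,0.12,-0.01],[0,0,0.957]],[[0.1,0.12,-0.01],[0,0,0.957]],[[0.1,0.12,-0.01],[0,0,0.957]],[[0.1,0.12,-0.01],[0,0,0.957]],[[0.1,0.12,-0.01],[0,0,0.957]],[[0,0,0],[0,0,0]]])

```text
clock: 2.12
tool_pos: [0.4821, -0.1381, 0.196]
tcp_rot: [0.684, 0.73, 0.0, -0.0]
wrist_force: [-0.6, -0.2, -0.1]
width: 0.999
finger_force: 0.0
```

Run:
```python
from h import *
d=snap("wrist","w1.png");s=r.read_state();print(s["clock"],s["tool_pos"],Ro.from_quat(s["tcp_rot"]).as_matrix().round(3))
print(proj(d,[[.4845,-.0644,.011],[.4939,-.2119,.011],[.489,-.138,.011]]))
```

```text
2.175 [ 0.48117038 -0.13920893  0.19606591] [[-0.064  0.998 -0.001]
 [ 0.998  0.064 -0.   ]
 [-0.    -0.001 -1.   ]]
[[325.2201694  110.42579739]
 [324.13945309 246.45197166]
 [324.487678   182.15515596]]
```

View pics/w1.png

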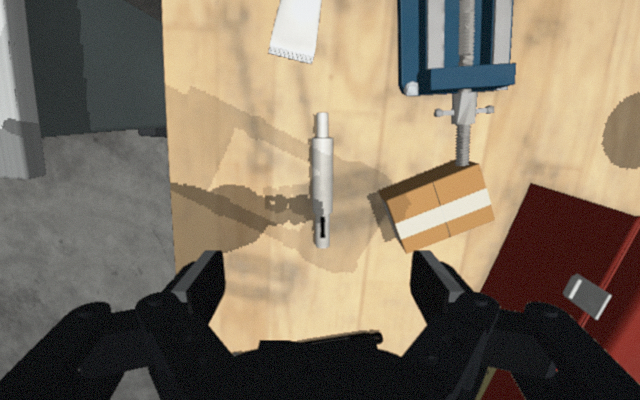

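The wrist view shows the shaft from its thin end at (321,112) to its keyway end at (321,247). Its body spans columns 311 to 333.

Run:
```python
from h import *
d=snap("wrist")
g=d["img"].astype(int);hsv=cv2.cvtColor(d["img"],cv2.COLOR_RGB2HSV)
m=((hsv[...,1]<45)).astype(np.uint8);m[:100]=0;m[252:]=0;m[:,:300]=0;m[:,345:]=0
n,l,st,c=cv2.connectedComponentsWithStats(m);k=1+st[1:,4].argmax();print(st[k])
for v in(118,125,145,165,185,205,225,240):
    x=np.where(l[v]==k)[0];P=onz(d,[(x[0]-.0,v),(x[-1]+0.,v)],.011);print(v,x[0],x[-1],P.mean(0).round(4),np.ptp(P[:,0]).round(4))
y0,y1=st[k][1],st[k][1]+st[k][3]
print(onz(d,[(321,y0-.5),(322,y1-.5)],.011))
```

```text
[ 313  111   21  136 2334]
118 318 328 [ 0.4818 -0.0732  0.011 ] 0.0101
125 318 328 [ 0.4823 -0.0801  0.011 ] 0.0102
145 313 333 [ 0.4837 -0.1002  0.011 ] 0.0206
165 313 333 [ 0.4851 -0.121   0.011 ] 0.021
185 313 333 [ 0.4866 -0.1425  0.011 ] 0.0213
205 314 333 [ 0.4886 -0.1646  0.011 ] 0.0206
225 316 330 [ 0.4897 -0.1876  0.011 ] 0.0155
240 317 330 [ 0.4915 -0.2054  0.011 ] 0.0146
[[ 0.47932052 -0.06598537  0.011     ]
 [ 0.49030901 -0.21341274  0.011     ]]
```

>>> servo_tool(steps=[[[0,0.22,0.03],[0,0,-0.12]],[[0,0.22,0.03],[0,0,-0.12]],[[0,0.22,0.03],[0,0,-0.12]],[[0,0.22,0.03],[0,0,-0.12]],[[0,0.22,0.03],[0,0,-0.12]],[[0,0.22,0.03],[0,0,-0.12]],[[0,0.22,0.03],[0,0,-0.12]],[[0,0.2,0],[0,0,-0.12]]])

```text
clock: 3.22
tool_pos: [0.4815, 0.2956, 0.2498]
tcp_rot: [0.721, 0.693, 0.001, 0.001]
wrist_force: [-0.3, -0.0, -0.6]
width: 0.997
finger_force: 0.0
```

>>> servo_tool(steps=[[[0,0,0],[0,0,0]],[[0,0,0],[0,0,0]]])

```text
clock: 3.48
tool_pos: [0.481, 0.2936, 0.2486]
tcp_rot: [0.721, 0.693, -0.001, 0.0]
wrist_force: [-0.7, -0.3, 0.1]
width: 1.002
finger_force: 0.0
```

Run:
```python
from h import *
d=snap("wrist","w2.png");s=r.read_state();print(s["clock"],s["tool_pos"])
a=cv2.imread("pics/w2.png")[:300,140:540];cv2.imwrite("pics/w2c.png",cv2.resize(a,None,fx=2,fy=2,interpolation=cv2.INTER_CUBIC))
```

```text
3.525 [0.481064   0.29332287 0.24873315]
```

View pics/w2c.png

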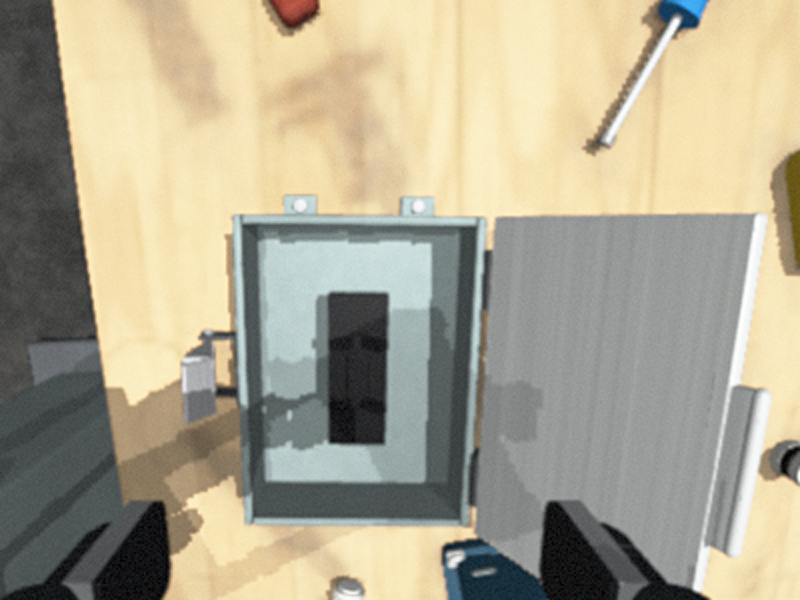

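The wrist view shows the rim corners at (234,216), (485,217), (470,523) and (246,523), the cradle over x 328–388 and y 292–443, and the catch near (198,385). I'll enhance the contrast on the cradle and measure.

Run:
```python
from h import *
d=snap("wrist")
g=cv2.cvtColor(d["img"],cv2.COLOR_RGB2BGR)[140:228,295:345].astype(float)
g=np.clip(g*3.5,0,255).astype(np.uint8);cv2.imwrite("pics/w2e.png",cv2.resize(g,None,fx=6.5,fy=6.5,interpolation=cv2.INTER_CUBIC))
f=lambda L:[(140+(x+.5)/2-.5,(y+.5)/2-.5) for x,y in L]
A=onz(d,f([(234,216),(485,217),(470,523),(246,523)]),.062);print("rim",A.round(4),A.mean(0).round(4),np.linalg.norm(A-np.roll(A,1,0),axis=1).round(4))
e=(A[0]+A[1]-A[2]-A[3]);print("yaw of y axis",np.degrees(np.arctan2(-e[0],e[1])))
e=(A[1]+A[2]-A[0]-A[3]);print("yaw of x axis",np.degrees(np.arctan2(e[1],e[0])))
C=onz(d,f([(328,292),(388,292),(385,443),(328,443)]),.045);print("cradle",C.round(4),C.mean(0))
K=onz(d,f([(184,358),(214,358),(184,420),(214,415)]),.09);print("catch",K.round(4))
```

```text
rim [[0.422  0.3715 0.062 ]
 [0.5489 0.3659 0.062 ]
 [0.5426 0.1965 0.062 ]
 [0.4134 0.2018 0.062 ]] [0.4817 0.2839 0.062 ] [0.17   0.127  0.1695 0.1293]
yaw of y axis -2.5075697589970707
yaw of x axis -2.424116635690905
cradle [[0.4668 0.3298 0.045 ]
 [0.4996 0.3285 0.045 ]
 [0.4955 0.2414 0.045 ]
 [0.4623 0.2428 0.045 ]] [0.48104801 0.28563679 0.045     ]
catch [[0.3966 0.305  0.09  ]
 [0.4114 0.3044 0.09  ]
 [0.393  0.2734 0.09  ]
 [0.4085 0.2754 0.09  ]]
```

View pics/w2e.png

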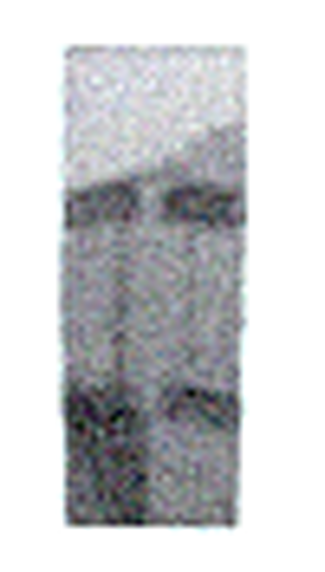

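The enhanced crop shows dark +y block faces at rows 185–220 and 385–425. I'll convert their top edges to positions to get the block thickness.

Run:
```python
from h import *
d=snap("wrist")
for z in(.03,.045,.055):
  print(z,[onz(d,[(295+x/6.5-.5,140+y/6.5-.5)],z)[0].round(4) for x,y in((155,185),(155,220),(155,385),(155,425),(155,525),(155,45))])
t=snap("top");s=snap("side")
```

```text
0.03 [array([0.4819, 0.3022, 0.03  ]), array([0.4816, 0.2959, 0.03  ]), array([0.4804, 0.2652, 0.03  ]), array([0.4801, 0.2576, 0.03  ]), array([0.4793, 0.2381, 0.03  ]), array([0.4829, 0.327 , 0.03  ])]
0.045 [array([0.4819, 0.3047, 0.045 ]), array([0.4817, 0.2986, 0.045 ]), array([0.4805, 0.2693, 0.045 ]), array([0.4802, 0.2619, 0.045 ]), array([0.4795, 0.2433, 0.045 ]), array([0.4829, 0.3285, 0.045 ])]
0.055 [array([0.4819, 0.3064, 0.055 ]), array([0.4817, 0.3005, 0.055 ]), array([0.4806, 0.2719, 0.055 ]), array([0.4803, 0.2648, 0.055 ]), array([0.4796, 0.2467, 0.055 ]), array([0.4829, 0.3294, 0.055 ])]
```

>>> servo_tool(jaw=0.5, steps=[[[0.003,-0.216,0],[0,0,0.135]],[[0.003,-0.216,0],[0,0,0.135]],[[0.003,-0.216,0],[0,0,0.135]],[[0.003,-0.216,0],[0,0,0.135]],[[0.003,-0.216,0],[0,0,0.135]],[[0.003,-0.216,-0.1],[0,0,0.135]],[[0.003,-0.216,-0.1],[0,0,0.135]],[[0.003,-0.216,-0.1],[0,0,0.135]]])

```text
clock: 4.72
tool_pos: [0.4866, -0.1393, 0.1736]
tcp_rot: [0.681, 0.733, 0.0, 0.001]
wrist_force: [-0.0, 0.9, -0.0]
width: 0.499
finger_force: 0.0
```

>>> servo_tool(steps=[[[0,0,-0.15],[0,0,0]],[[0,0,-0.1],[0,0,0]],[[0,0,0],[0,0,0]],[[0,0,0],[0,0,0]]])

```text
clock: 5.22
tool_pos: [0.4876, -0.1374, 0.1124]
tcp_rot: [0.68, 0.733, 0.0, 0.001]
wrist_force: [-0.3, -0.1, -0.2]
width: 0.507
finger_force: 0.0
```

Run:
```python
from h import *
d=snap("wrist","w3.png");s=r.read_state();print(s["clock"],s["tool_pos"],s["width"],Ro.from_quat(s["tcp_rot"]).as_euler("xyz",degrees=True))
hsv=cv2.cvtColor(d["img"],cv2.COLOR_RGB2HSV)
m=(hsv[...,1]<45).astype(np.uint8);m[:,:280]=0;m[:,360:]=0
n,l,st,c=cv2.connectedComponentsWithStats(m);o=1+st[1:,4].argsort()[::-1][:3];print(st[o])
k=o[0]
for v in range(20,330,20):
    x=np.where(l[v]==k)[0]
    if len(x)>6: P=onz(d,[(x[0]-.5,v),(x[-1]+.5,v)],.011);print(v,x[0],x[-1],P.mean(0).round(4))
print(proj(d,[s["tool_pos"]]))
```

```text
5.275 [ 0.48789138 -0.13738159  0.11268933] 0.4972725310566552 [1.79857235e+02 7.36696912e-02 9.42690821e+01]
[[ 303  111   28  178 3966]
 [ 280    0   32   46 1249]
 [ 295  352   14    8   37]]
120 309 324 [ 0.4816 -0.0727  0.011 ]
140 309 324 [ 0.4827 -0.0876  0.011 ]
160 303 330 [ 0.4838 -0.1029  0.011 ]
180 303 330 [ 0.485  -0.1188  0.011 ]
200 304 330 [ 0.4866 -0.1351  0.011 ]
220 303 329 [ 0.487  -0.1521  0.011 ]
240 304 328 [ 0.4883 -0.1697  0.011 ]
260 307 325 [ 0.4896 -0.188   0.011 ]
280 308 325 [ 0.4915 -0.2071  0.011 ]
[[319.51167626 258.35326165]]
```

View pics/w3.png

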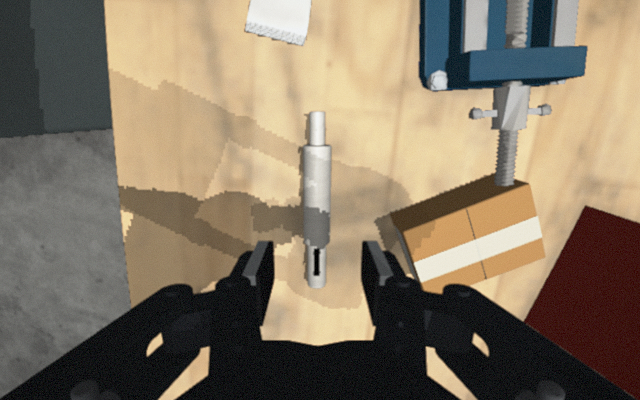

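The wrist view shows the shaft between the fingers, its axis at column 316, with thin end at row 111 and keyway end at row 289. The carton's near corner is at about (390,212), so I'll check clearance.

Run:
```python
from h import *
d=snap("wrist")
print(onz(d,[(390,212),(415,283)],.045).round(4),onz(d,[(316,110.5),(316,144),(316,247),(316,289)],.011).round(4))
```

```text
[[ 0.5381 -0.1309  0.045 ]
 [ 0.565  -0.1854  0.045 ]] [[ 0.481  -0.0658  0.011 ]
 [ 0.4829 -0.0907  0.011 ]
 [ 0.4891 -0.1762  0.011 ]
 [ 0.4921 -0.2161  0.011 ]]
```

>>> servo_tool(steps=[[[-0.006,-0.012,-0.1],[0,0,0]],[[0,0,-0.1],[0,0,0]],[[0,0,-0.1],[0,0,0]],[[0,0,-0.08],[0,0,0]],[[0,0,-0.05],[0,0,0]],[[0,0,0],[0,0,0]],[[0,0,0],[0,0,0]]])

```text
clock: 6.2
tool_pos: [0.4863, -0.1402, 0.0047]
tcp_rot: [0.68, 0.733, 0.0, 0.001]
wrist_force: [-0.1, 0.2, 0.9]
width: 0.5
finger_force: 0.0
```

>>> servo_tool(jaw=0.1, steps=[[[0,0,-0.008],[0,0,0]],[[0,0,0],[0,0,0]],[[0,0,0],[0,0,0]],[[0,0,0],[0,0,0]],[[0,0,0],[0,0,0]],[[0,0,0],[0,0,0]]])

```text
clock: 6.95
tool_pos: [0.4864, -0.1402, 0.0026]
tcp_rot: [0.68, 0.733, 0.0, 0.001]
wrist_force: [-0.2, 0.7, 6.0]
width: 0.231
finger_force: 58.6
```

>>> servo_tool(steps=[[[0,0,0.06],[0,0,0]],[[0,0,0.12],[0,0,0]],[[0,0,0.15],[0,0,0]],[[0,0,0.15],[0,0,0]],[[0,0,0.15],[0,0,0]],[[0,0,0],[0,0,0]],[[0,0,0],[0,0,0]]])

```text
clock: 7.82
tool_pos: [0.4841, -0.1394, 0.1578]
tcp_rot: [0.68, 0.733, -0.001, -0.001]
wrist_force: [-0.8, 1.3, -2.6]
width: 0.23
finger_force: 59.3
```

Run:
```python
from h import *
d=snap("wrist","w4.png");s=r.read_state();print(s["clock"],s["tool_pos"],s["width"],s["finger_force"])
```

```text
7.875 [ 0.48390603 -0.13926043  0.15735019] 0.22912394005722894 59.25921678543091
```

View pics/w4.png

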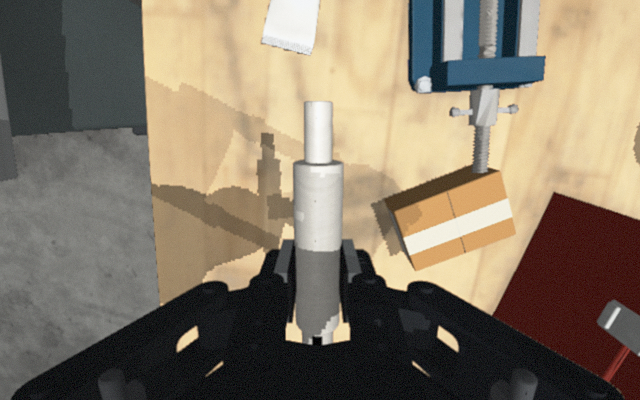

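The wrist view shows the shaft held straight, thin end at (318,101) and its shoulder near (318,162). Next I'll check the offset along the gripper.

Run:
```python
from h import *
d=snap("wrist");s=r.read_state()
H=np.array(d["hand_eye"])
def tool(uv,tz):
    p=cv2.undistortPoints(np.array([[uv]],float),d["mtx"],d["distortion"])[0,0]
    v=H[:3,:3]@np.r_[p,1];c=H[:3,3];return (c+v*(tz-c[2])/v[2]).round(4)
for uv,tz in(((318,101),-.0084),((318,164),-.0084),((318,160),-.0194),((298,240),-.0084),((342,240),-.0084)):print(uv,tool(uv,tz))
P=np.linalg.norm
```

```text
(318, 101) [ 0.0742 -0.0005 -0.0084]
(318, 164) [ 0.0482 -0.0005 -0.0084]
(318, 160) [ 0.0515 -0.0005 -0.0194]
(298, 240) [ 0.0132 -0.0097 -0.0084]
(342, 240) [ 0.0132  0.0105 -0.0084]
```

>>> servo_tool(steps=[[[0,0.2,0.04],[0,0,-0.137]],[[0,0.21,0],[0,0,-0.137]],[[0,0.22,0],[0,0,-0.137]],[[0,0.22,0],[0,0,-0.137]],[[0,0.22,0],[0,0,-0.137]],[[0,0.22,0],[0,0,-0.137]],[[0,0.21,0],[0,0,-0.137]],[[-0.005,0.19,0],[0,0,-0.137]]])

```text
clock: 8.93
tool_pos: [0.4832, 0.2842, 0.1674]
tcp_rot: [0.721, 0.693, -0.002, -0.0]
wrist_force: [0.8, 0.5, -1.8]
width: 0.234
finger_force: 59.1
```

>>> servo_tool(steps=[[[0,0,-0.1],[0,0,0]],[[0,0,-0.1],[0,0,0]],[[0,0,0],[0,0,0]],[[0,0,0],[0,0,0]]])

```text
clock: 9.43
tool_pos: [0.4844, 0.2825, 0.1192]
tcp_rot: [0.721, 0.693, -0.0, -0.0]
wrist_force: [0.2, 0.6, -2.7]
width: 0.232
finger_force: 59.1
```

Run:
```python
from h import *
s=r.read_state();print(s["clock"],s["tool_pos"],s["wrist_force"],Ro.from_quat(s["tcp_rot"]).as_euler("xyz",degrees=True))
d=snap("side","s5.png")
a=cv2.imread("pics/s5.png")[180:360,240:400];cv2.imwrite("pics/s5c.png",cv2.resize(a,None,fx=3.3,fy=3.3,interpolation=cv2.INTER_CUBIC))
```

```text
9.425 [0.48444759 0.28250587 0.11916537] [ 0.22196129  0.62070854 -2.7325926 ] [-1.79982920e+02  1.23818305e-02  8.76830370e+01]
```

View pics/s5c.png

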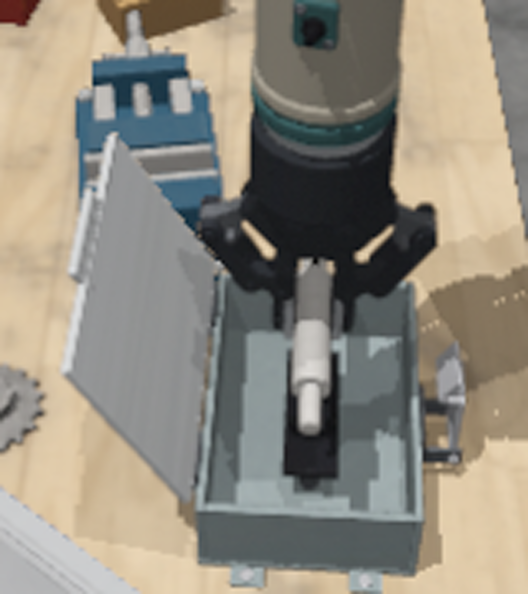

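The side view shows the shaft hanging over the cradle and in line with it, thin end at (310,420). The lid clears the hand. I'll lower it.

>>> servo_tool(steps=[[[-0.01,0.004,-0.06],[0,0,0]],[[0,0,-0.08],[0,0,0]],[[0,0,-0.07],[0,0,0]],[[0,0,-0.04],[0,0,0]],[[0,0,0],[0,0,0]],[[0,0,0],[0,0,0]]])

```text
clock: 10.22
tool_pos: [0.4822, 0.2838, 0.0574]
tcp_rot: [0.721, 0.693, 0.001, 0.0]
wrist_force: [0.2, -0.8, -2.4]
width: 0.234
finger_force: 59.1
```

>>> servo_tool(steps=[[[0,0,-0.012],[0,0,0]],[[0,0,-0.012],[0,0,0]],[[0,0,0],[0,0,0]],[[0,0,0],[0,0,0]]])

```text
clock: 10.72
tool_pos: [0.4818, 0.2836, 0.0509]
tcp_rot: [0.721, 0.693, 0.0, 0.0]
wrist_force: [-0.6, 0.3, -2.4]
width: 0.23
finger_force: 59.1
```

>>> servo_tool(steps=[[[0,0,-0.008],[0,0,0]],[[0,0,-0.008],[0,0,0]],[[0,0,0],[0,0,0]],[[0,0,0],[0,0,0]]])

```text
clock: 11.22
tool_pos: [0.482, 0.2837, 0.0474]
tcp_rot: [0.721, 0.693, 0.0, 0.0]
wrist_force: [-1.4, 0.4, 4.5]
width: 0.23
finger_force: 59.7
```

>>> servo_tool(jaw=0.5, steps=[[[0,0,0],[0,0,0]],[[0,0,0],[0,0,0]],[[0,0,0],[0,0,0]],[[0,0,0],[0,0,0]]])

```text
clock: 11.72
tool_pos: [0.4817, 0.2835, 0.0467]
tcp_rot: [0.721, 0.693, -0.0, 0.0]
wrist_force: [0.1, -0.1, 0.3]
width: 0.495
finger_force: 0.0
```

>>> servo_tool(steps=[[[0,0,0.06],[0,0,0]],[[0,0,0.12],[0,0,0]],[[0,0,0.2],[0,0,0]],[[0,0,0.2],[0,0,0]],[[0,0,0.2],[0,0,0]],[[0,0,0],[0,0,0]]])

```text
clock: 12.48
tool_pos: [0.4842, 0.2847, 0.2478]
tcp_rot: [0.721, 0.693, 0.005, 0.002]
wrist_force: [0.1, 0.4, 0.2]
width: 0.5
finger_force: 0.0
```

Run:
```python
from h import *
s=r.read_state();print(s["clock"],s["tool_pos"],s["wrist_force"])
d=snap("wrist","w6.png");print(proj(d,[[.482,.2835,.057]]))
```

```text
12.475 [0.48417267 0.28471186 0.247766  ] [0.11340828 0.37829635 0.19630627]
[[314.31554245 182.60442209]]
```

View pics/w6.png

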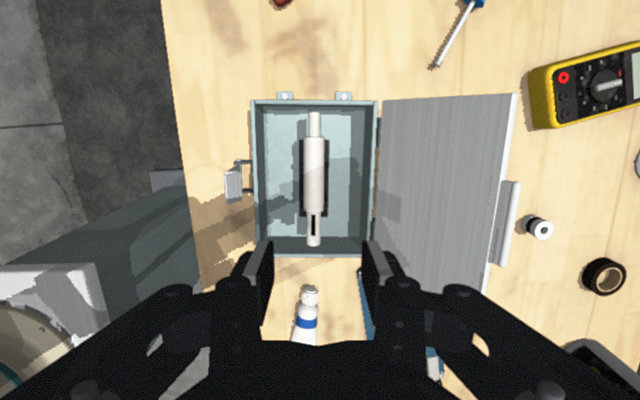

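The shaft lies in the cradle with its axis at column 315 and its ends at rows 112 and 246. The lid's +y front corner is at (517,93). I've used up my picture views (one over, in fact), so from here I'll work from numbers only and triangulate the lid edge.

Run:
```python
from h import *
t=snap("top");w=snap("wrist");s=snap("side")
P,e=tri(t,(180.9,149.4),w,(517,93));print("corner",P,e)
h=P-np.array([.550+.0865*.042,.281+.0865,.066]);print("angle",np.arctan2(h[2],-h[0]),np.hypot(h[0],h[2]))
# side crop: far edge corners (75,183),(32,402) /3 +(250,160)
a,b=(250+75/3,160+183/3),(250+32/3,160+402/3)
print("side/top +y",tri(t,(180.9,149.4),s,b)); print("side/top -y",tri(t,(247.6,152.6),s,a))
# shaft seat check
hs=cv2.cvtColor(w["img"],cv2.COLOR_RGB2HSV)
for v in(120,150,180,200):
    x=np.where((hs[v,285:345,1]<28)&(hs[v,285:345,2]>120))[0]+285
    print(v,x.min(),x.max(),onz(w,[(x.min(),v),(x.max(),v)],.057).round(4).tolist())
print(onz(w,[(315,112),(315,246)],.057).round(4))
```

```text
corner [0.61818893 0.3638125  0.17110984] 0.004466733457649538
angle 2.1215741242073447 0.12335131071857548
side/top +y (array([0.61424341, 0.36215708, 0.18191898]), np.float64(0.005622864326481672))
side/top -y (array([0.60559655, 0.19163393, 0.18632267]), np.float64(0.007523289035823251))
120 285 344 [[0.4508, 0.3488, 0.057], [0.5107, 0.3464, 0.057]]
150 286 344 [[0.4498, 0.3185, 0.057], [0.5101, 0.316, 0.057]]
180 285 341 [[0.4466, 0.2868, 0.057], [0.5063, 0.2843, 0.057]]
200 308 344 [[0.4701, 0.2637, 0.057], [0.5092, 0.2621, 0.057]]
[[0.4816 0.3554 0.057 ]
 [0.4754 0.2095 0.057 ]]
```

>>> servo_tool(jaw=0, steps=[[[0.176,-0.0075,0.02],[0,0,0]],[[0.176,-0.0075,0],[0,0,0]],[[0.176,-0.0075,0],[0,0,0]],[[0.176,-0.0075,0],[0,0,0]],[[0,0,0],[0,0,0]],[[0,0,0],[0,0,0]]])

```text
clock: 13.42
tool_pos: [0.6566, 0.2759, 0.2448]
tcp_rot: [0.721, 0.693, -0.002, -0.001]
wrist_force: [-0.1, 0.5, 0.5]
width: 0.0
finger_force: 0.0
```

>>> servo_tool(steps=[[[0,0,-0.15],[0,0,0]],[[0,0,-0.15],[0,0,0]],[[0,0,0],[0,0,0]],[[0,0,0],[0,0,0]]])

```text
clock: 13.92
tool_pos: [0.6577, 0.2766, 0.1735]
tcp_rot: [0.721, 0.693, 0.001, 0.0]
wrist_force: [0.2, 0.4, -0.2]
width: -0.001
finger_force: 0.0
```

>>> servo_tool(steps=[[[-0.06,0.0025,0],[0,0,0]],[[-0.06,0.0025,0],[0,0,0]],[[-0.06,0.0025,0],[0,0,0]],[[-0.06,0.0025,0],[0,0,0]],[[0,0,0],[0,0,0]]])

```text
clock: 14.55
tool_pos: [0.595, 0.2787, 0.1719]
tcp_rot: [0.721, 0.693, -0.001, -0.001]
wrist_force: [0.4, -0.4, 0.3]
width: 0.002
finger_force: 0.0
```

>>> servo_tool(steps=[[[-0.06,0.0025,0],[0,0,0]],[[-0.06,0.0025,0],[0,0,0]]])

```text
clock: 14.8
tool_pos: [0.5697, 0.2799, 0.1742]
tcp_rot: [0.721, 0.693, 0.002, 0.002]
wrist_force: [2.8, -1.2, 11.5]
width: 0.001
finger_force: 5.5
```

>>> servo_tool(steps=[[[0.02,0,0.05],[0,0,0]],[[0,0,0.035],[0,0,0]],[[0,0,0],[0,0,0]],[[-0.04,0.002,0],[0,0,0]],[[-0.04,0.002,0],[0,0,0]]])

```text
clock: 15.42
tool_pos: [0.5523, 0.2807, 0.1924]
tcp_rot: [0.721, 0.693, -0.0, 0.0]
wrist_force: [2.1, -0.4, -1.5]
width: -0.002
finger_force: 1.0
```

>>> servo_tool(steps=[[[-0.036,0.0015,-0.02],[0,0,0]],[[-0.078,0.0035,-0.03],[0,0,0]],[[-0.078,0.0035,-0.032],[0,0,0]]])

```text
clock: 15.8
tool_pos: [0.5049, 0.2832, 0.1729]
tcp_rot: [0.721, 0.693, 0.001, 0.001]
wrist_force: [3.3, 1.2, 1.3]
width: 0.002
finger_force: 1.6
```

Run:
```python
from h import *
t=snap("top");s=snap("side","s7.png");cv2.imwrite("pics/t7.png",t["img"][...,::-1])
# predicted lid corners (outer face) for angles
hx=np.array([.550,.281,.066]);ex=np.array([.9991,-.0419,0]);ey=np.array([.0419,.9991,0])
t0=cv2.imread("pics/top0.png")[...,::-1].astype(int);s0=cv2.imread("pics/side0.png")[...,::-1].astype(int)
for th in(2,1.6,1.3,1.05,.8):
    u=-np.cos(th)*ex+np.sin(th)*np.array([0,0,1])
    C=[hx+.135*u+q*ey for q in(-.086,.086)]
    print(th,proj(t,C).round(0).tolist(),proj(s,C).round(0).tolist())
# lid region grey (low saturation, value) along side view columns near +y end
m=(cv2.cvtColor(s["img"],cv2.COLOR_RGB2HSV)[...,1]<25)&(abs(s["img"].astype(int)-s0).sum(2)>60)
ys,xs=np.where(m[180:360,240:400]);print("changed grey bbox",xs.min()+240,xs.max()+240,ys.min()+180,ys.max()+180,len(xs))
```

```text
2 [[247.0, 155.0], [179.0, 152.0]] [[275.0, 220.0], [261.0, 292.0]]
1.6 [[244.0, 175.0], [175.0, 171.0]] [[301.0, 217.0], [292.0, 289.0]]
1.3 [[243.0, 192.0], [174.0, 188.0]] [[321.0, 219.0], [316.0, 292.0]]
1.05 [[243.0, 205.0], [175.0, 201.0]] [[337.0, 225.0], [335.0, 298.0]]
0.8 [[244.0, 216.0], [176.0, 212.0]] [[350.0, 232.0], [350.0, 305.0]]
changed grey bbox 264 380 180 334 4206
```

>>> servo_tool(steps=[[[-0.068,0.003,-0.05],[0,0,0]],[[-0.068,0.003,-0.062],[0,0,0]],[[-0.035,0.0015,-0.05],[0,0,0]],[[-0.035,0.0015,-0.052],[0,0,0]]])

```text
clock: 16.4
tool_pos: [0.4534, 0.2856, 0.1188]
tcp_rot: [0.721, 0.693, 0.001, 0.0]
wrist_force: [2.0, 1.9, 1.6]
width: -0.003
finger_force: 1.3
```

Run:
```python
from h import *
t=snap("top");s=snap("side","s8.png");cv2.imwrite("pics/t8.png",t["img"][...,::-1])
hx=np.array([.550,.281,.066]);ex=np.array([.9991,-.0419,0]);ey=np.array([.0419,.9991,0])
g=cv2.cvtColor(s["img"],cv2.COLOR_RGB2GRAY).astype(int)
# profile across lid near its +y end: sample along lid radius for hypothesised angle -> edge position along an image row at y offset .07
for th in(1.05,.8,.6,.44,.3):
    u=-np.cos(th)*ex+np.sin(th)*np.array([0,0,1])
    q=proj(s,[hx+rr*u+.003*(np.sin(th)*ex+np.cos(th)*np.array([0,0,1]))+.075*ey for rr in(.02,.06,.1,.125,.132,.138,.145,.155,.165)]).round().astype(int)
    print(th,[(tuple(p),tuple(int(c) for c in s["img"][p[1],p[0]])) for p in q[2:].tolist()])
```

```text
1.05 [((323, 302), (210, 212, 212)), ((331, 294), (193, 194, 194)), ((333, 292), (193, 194, 195)), ((335, 291), (194, 196, 196)), ((337, 289), (191, 192, 192)), ((340, 286), (195, 196, 196)), ((343, 282), (117, 118, 118))]
0.8 [((334, 307), (213, 214, 214)), ((345, 301), (208, 209, 210)), ((348, 300), (213, 214, 214)), ((350, 298), (205, 207, 207)), ((353, 297), (212, 214, 214)), ((358, 294), (213, 215, 216)), ((362, 292), (211, 212, 212))]
0.6 [((342, 312), (210, 212, 212)), ((354, 308), (203, 204, 205)), ((357, 307), (214, 216, 216)), ((360, 306), (216, 218, 217)), ((364, 305), (206, 207, 207)), ((369, 303), (42, 45, 47)), ((374, 301), (98, 98, 100))]
0.44 [((346, 316), (214, 215, 215)), ((359, 314), (213, 215, 215)), ((363, 313), (212, 212, 213)), ((366, 312), (103, 112, 113)), ((369, 311), (103, 90, 70)), ((375, 310), (104, 95, 83)), ((380, 309), (151, 131, 104))]
0.3 [((348, 321), (208, 210, 210)), ((362, 319), (189, 190, 190)), ((366, 318), (111, 119, 119)), ((369, 318), (43, 44, 47)), ((373, 318), (44, 45, 48)), ((378, 317), (68, 70, 73)), ((384, 316), (150, 131, 103))]
```

>>> servo_tool(steps=[[[-0.039,0.0015,-0.044],[0,0,0]],[[-0.039,0.0015,-0.044],[0,0,0]],[[0,0,-0.012],[0,0,0]]])

```text
clock: 16.88
tool_pos: [0.4314, 0.2854, 0.0928]
tcp_rot: [0.721, 0.693, -0.002, -0.001]
wrist_force: [-0.6, 0.6, 0.2]
width: 0.001
finger_force: 0.2
```

>>> servo_tool(steps=[[[0,0,-0.012],[0,0,0]],[[0,0,-0.012],[0,0,0]],[[0,0,0],[0,0,0]]])

```text
clock: 17.25
tool_pos: [0.4337, 0.2859, 0.0878]
tcp_rot: [0.721, 0.693, -0.0, -0.0]
wrist_force: [0.7, 0.1, 0.2]
width: -0.003
finger_force: 0.0
```

>>> servo_tool(steps=[[[0,0,-0.012],[0,0,0]],[[0,0,-0.012],[0,0,0]],[[0,0,0],[0,0,0]]])

```text
clock: 17.62
tool_pos: [0.4337, 0.2861, 0.0824]
tcp_rot: [0.721, 0.693, 0.0, -0.0]
wrist_force: [-1.1, -0.2, 3.7]
width: -0.001
finger_force: 1.8
```

>>> servo_tool(steps=[[[0,0,-0.01],[0,0,0]],[[0,0,-0.01],[0,0,0]]])

```text
clock: 17.88
tool_pos: [0.4333, 0.2861, 0.0779]
tcp_rot: [0.721, 0.693, 0.0, -0.0]
wrist_force: [-1.2, 1.1, 2.8]
width: -0.002
finger_force: 1.5
```

>>> servo_tool(steps=[[[0,0,-0.008],[0,0,0]],[[0,0,-0.008],[0,0,0]]])

```text
clock: 18.12
tool_pos: [0.4332, 0.286, 0.0731]
tcp_rot: [0.721, 0.693, -0.0, -0.0]
wrist_force: [-2.3, 1.1, 3.6]
width: -0.0
finger_force: 1.9
```

>>> servo_tool(steps=[[[0,0,-0.008],[0,0,0]],[[0,0,-0.004],[0,0,0]],[[0,0,0],[0,0,0]]])

```text
clock: 18.5
tool_pos: [0.4332, 0.286, 0.0699]
tcp_rot: [0.721, 0.693, -0.0, -0.0]
wrist_force: [-3.1, 0.6, 4.1]
width: 0.003
finger_force: 2.1
```

>>> servo_tool(steps=[[[0,0,-0.006],[0,0,0]],[[0,0,-0.006],[0,0,0]],[[0,0,0],[0,0,0]]])

```text
clock: 18.88
tool_pos: [0.4333, 0.286, 0.0688]
tcp_rot: [0.721, 0.693, 0.0, -0.0]
wrist_force: [-5.9, -1.7, 17.5]
width: -0.003
finger_force: 8.8
```

Run:
```python
from h import *
s=snap("side","s9.png");t=snap("top","t9.png");st=r.read_state();print(st["tool_pos"],st["wrist_force"])
hx=np.array([.550,.281,.066]);ex=np.array([.9991,-.0419,0]);ey=np.array([.0419,.9991,0]);ez=np.array([0,0,1])
for th in(.2,.12,.06,0):
    u=-np.cos(th)*ex+np.sin(th)*ez;n=np.sin(th)*ex+np.cos(th)*ez
    # underside +y edge, front corner, profile down the image at r=.12
    c=proj(s,[hx+.12*u+.003*n+.0865*ey,hx+.12*u-.003*n+.0865*ey]);print(th,c.round(1).tolist())
x,y=proj(s,[hx-.12*ex+.003*ez+.0865*ey])[0].round().astype(int)
print(x,[(v,int(s["img"][v,x].mean())) for v in range(y-14,y+14)])
```

```text
[0.43328952 0.28603969 0.06878354] [-6.14857917 -0.69641869 17.13052351]
0.2 [[360.7, 328.5], [361.1, 330.3]]
0.12 [[361.3, 331.4], [361.4, 333.1]]
0.06 [[361.4, 333.5], [361.4, 335.2]]
0 [[361.4, 335.6], [361.1, 337.3]]
361 [(322, 219), (323, 219), (324, 219), (325, 219), (326, 219), (327, 219), (328, 219), (329, 219), (330, 219), (331, 219), (332, 219), (333, 219), (334, 219), (335, 203), (336, 129), (337, 129), (338, 82), (339, 84), (340, 85), (341, 85), (342, 85), (343, 85), (344, 85), (345, 86), (346, 85), (347, 86), (348, 84), (349, 85)]
```

>>> servo_tool(steps=[[[0,0,-0.006],[0,0,0]],[[0,0,0],[0,0,0]]])

```text
clock: 19.23
tool_pos: [0.4333, 0.2861, 0.0686]
tcp_rot: [0.721, 0.693, 0.0, -0.0]
wrist_force: [-7.2, -2.4, 27.0]
width: 0.0
finger_force: 13.3
```

>>> servo_tool(steps=[[[0,0,-0.006],[0,0,0]],[[0,0,0],[0,0,0]]])

```text
clock: 19.48
tool_pos: [0.4334, 0.2861, 0.0684]
tcp_rot: [0.721, 0.693, 0.001, 0.0]
wrist_force: [-10.2, -2.6, 35.6]
width: -0.001
finger_force: 17.8
```

>>> servo_tool(steps=[[[0,0,0.06],[0,0,0]],[[0,0,0.1],[0,0,0]],[[0,0,0.1],[0,0,0]],[[0,0,0],[0,0,0]]])

```text
clock: 19.98
tool_pos: [0.4358, 0.2865, 0.1305]
tcp_rot: [0.721, 0.693, 0.002, 0.001]
wrist_force: [-0.4, -0.2, -0.1]
width: 0.001
finger_force: 0.0
```

Run:
```python
from h import *
s=snap("side","s10.png");st=r.read_state();print(st["clock"],st["tool_pos"],st["wrist_force"])
hx=np.array([.550,.281,.066]);ex=np.array([.9991,-.0419,0]);ey=np.array([.0419,.9991,0]);ez=np.array([0,0,1])
a=cv2.imread("pics/s9.png")[...,::-1];s0=cv2.imread("pics/side0.png")[...,::-1]
for x in(340,355,361,364):print(x,[(v,int(a[v,x].mean()),int(s["img"][v,x].mean())) for v in range(330,341)])
c=np.array([.482,.2837,0])
cor=proj(s,[c-.088*ex+q*ey+z*ez for q in(-.015,.015) for z in(.071,.093)]);print(cor.round(1).tolist())
for nm,im in(("start",s0),("pressed",a),("now",s["img"])):
    for v in(283,288,293):print(nm,v,[int(k) for k in im[v,360:390].mean(1)])
```

```text
20.025 [0.43463354 0.28600219 0.12917166] [-0.03214908 -0.82877499  0.11658286]
340 [(330, 212, 212), (331, 212, 212), (332, 212, 212), (333, 211, 201), (334, 192, 153), (335, 124, 121), (336, 123, 131), (337, 82, 82), (338, 85, 85), (339, 85, 86), (340, 85, 86)]
355 [(330, 216, 217), (331, 216, 216), (332, 216, 217), (333, 216, 216), (334, 213, 199), (335, 192, 116), (336, 132, 114), (337, 139, 138), (338, 86, 86), (339, 86, 86), (340, 86, 85)]
361 [(330, 219, 220), (331, 219, 220), (332, 219, 220), (333, 219, 219), (334, 219, 205), (335, 203, 133), (336, 129, 117), (337, 129, 138), (338, 82, 82), (339, 84, 85), (340, 85, 85)]
364 [(330, 219, 219), (331, 218, 219), (332, 219, 219), (333, 218, 219), (334, 218, 209), (335, 203, 159), (336, 136, 121), (337, 116, 134), (338, 81, 82), (339, 83, 83), (340, 84, 84)]
[[377.7, 290.1], [378.8, 283.5], [378.6, 302.7], [379.8, 296.1]]
start 283 [137, 127, 78, 91, 131, 150, 123, 106, 107, 108, 124, 161, 161, 162, 164, 168, 169, 168, 187, 180, 180, 183, 187, 192, 191, 191, 190, 192, 192, 193]
start 288 [143, 132, 78, 81, 114, 157, 147, 112, 110, 
[... 468 characters left out ...]
9, 72, 63, 64, 76, 86, 105, 123, 121, 123, 126, 133, 135, 136, 136, 134, 136, 136]
pressed 293 [44, 82, 95, 80, 26, 27, 55, 107, 118, 120, 120, 116, 103, 90, 91, 91, 90, 91, 94, 107, 108, 111, 111, 117, 124, 126, 129, 131, 132, 134]
now 283 [125, 125, 125, 126, 124, 123, 122, 120, 107, 119, 117, 110, 130, 168, 170, 174, 174, 159, 165, 186, 187, 188, 194, 198, 198, 197, 196, 198, 195, 168]
now 288 [125, 125, 124, 125, 125, 124, 123, 123, 118, 120, 120, 116, 106, 92, 91, 90, 91, 94, 103, 111, 121, 123, 127, 132, 135, 136, 136, 135, 136, 137]
now 293 [125, 125, 124, 125, 125, 124, 122, 124, 118, 120, 121, 116, 102, 90, 90, 91, 93, 112, 136, 127, 108, 111, 112, 117, 123, 126, 129, 131, 132, 134]
```

>>> servo_tool(steps=[[[0,0,0.2],[0,0,0]],[[0,-0.2,0.2],[0,0,0]],[[0,-0.24,0.1],[0,0,0]],[[0,-0.24,0],[0,0,0]],[[0,-0.24,0],[0,0,0]],[[0,-0.24,0],[0,0,0]],[[0,0,0],[0,0,0]]])

```text
clock: 20.9
tool_pos: [0.4334, 0.0, 0.2458]
tcp_rot: [0.724, 0.69, -0.001, -0.0]
wrist_force: [-0.1, 0.5, -0.1]
width: 0.003
finger_force: 0.0
```

Run:
```python
from h import *
s=snap("side","s11.png");t=snap("top","t11.png");st=r.read_state();print(st["clock"],st["tool_pos"])
s0=cv2.imread("pics/side0.png")[...,::-1];t0=cv2.imread("pics/top0.png")[...,::-1]
for v in(281,284,287,290,293,296,300):
    print(v,"start",s0[v,362:390].mean(1).astype(int).tolist());print(v,"now  ",s["img"][v,362:390].mean(1).astype(int).tolist())
for x in(214,218,221,224):
    print("top",x,t0[222:246,x].mean(1).astype(int).tolist());print("   now",t["img"][222:246,x].mean(1).astype(int).tolist())
for x in(340,355,361):print(x,s["img"][331:340,x].mean(1).astype(int).tolist())
```

```text
21.0 [0.4333195  0.0037031  0.24602831]
281 start [77, 94, 137, 149, 115, 106, 108, 109, 127, 166, 169, 173, 176, 178, 180, 182, 182, 181, 182, 184, 188, 191, 191, 191, 191, 192, 192, 192]
281 now   [211, 212, 210, 209, 208, 196, 108, 108, 110, 110, 131, 172, 176, 178, 180, 182, 182, 181, 182, 183, 188, 191, 191, 191, 191, 191, 192, 192]
284 start [77, 88, 127, 152, 127, 105, 107, 108, 124, 161, 159, 159, 159, 162, 161, 162, 187, 169, 181, 182, 187, 191, 191, 191, 190, 191, 192, 192]
284 now   [211, 212, 211, 210, 209, 207, 188, 190, 187, 180, 193, 187, 159, 161, 161, 162, 187, 170, 180, 182, 187, 191, 191, 191, 190, 191, 192, 192]
287 start [77, 82, 116, 153, 131, 109, 106, 106, 123, 161, 160, 160, 152, 151, 151, 158, 175, 157, 176, 178, 182, 188, 191, 191, 190, 189, 191, 191]
287 now   [211, 212, 211, 210, 209, 209, 193, 206, 205, 204, 205, 175, 153, 151, 151, 158, 175, 157, 176, 177, 182, 188, 190, 191, 190, 188, 191, 191]
290 start [77, 80, 111, 161, 161, 118, 114, 111, 107, 121, 156, 149, 151, 150, 151, 156, 167, 150, 141, 167, 172, 181, 186, 189, 190, 189, 190, 192]
290 now   [
[... 1439 characters left out ...]
 174, 174, 177, 175, 168, 173, 170, 132, 107, 103, 110, 125, 96, 104, 86, 88, 98, 132, 140]
top 221 [125, 123, 128, 124, 124, 125, 123, 97, 118, 70, 57, 49, 77, 90, 78, 75, 78, 80, 78, 76, 87, 89, 90, 90]
   now [175, 174, 175, 175, 176, 175, 175, 178, 175, 174, 175, 173, 143, 104, 79, 75, 73, 79, 81, 77, 87, 87, 86, 89]
top 224 [129, 127, 127, 125, 125, 125, 123, 103, 121, 82, 52, 48, 70, 72, 72, 79, 115, 100, 63, 83, 88, 90, 91, 84]
   now [176, 176, 173, 176, 175, 176, 175, 177, 176, 176, 174, 175, 174, 170, 116, 78, 68, 60, 58, 75, 86, 87, 87, 84]
340 [206, 206, 195, 147, 116, 126, 78, 82, 81]
355 [210, 210, 210, 194, 111, 109, 133, 81, 81]
361 [213, 214, 213, 199, 127, 112, 133, 77, 81]
```

```bash
python3 -c "
from station import r
print(r.sign_off())"
```

```text
the job is handed in; nothing more can be done
None
```

The shaft is lying in the cradle and the lid is shut under its catch, judging by camera pixels (the catch is back at its rest position). The highest press force I read was 36 N, and I handed the job in at 21 s, though I viewed 11 pictures, one over the limit of 10.

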